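Put the mixed-up reagent bottles back in their own docks

ROBOT

A 6-joint arm with a two-finger parallel gripper is mounted at the origin on the work surface. World frame = base frame: x ahead of the robot, y to its left, z up, the work surface at z = 0. Lengths are in m, angles in rad, forces in N, time in s.
With the tool pointing down it reaches from about 0.4 to 0.825 m from the base axis. Payload 7 kg.
Tool frame: the origin (TCP) lies on the mounting face of the last link; the fingertips stand 178 mm ahead of it and the grasp point (between the pads) lies arm.grip_depth ahead of it (arm.grip_depth is the distance from the TCP to the grasp point, in m); z points along the fingers, y is the direction in which the jaws open and shut (so a half turn about z gives the same grasp; the last joint's range is limited). The gripper opens to 88 mm and grips with 3 to 60 N. Pads are 19 mm wide; open, the fingers measure 130 mm over their backs; the gripper's body (78 mm by 193 mm) begins 47 mm behind the grasp point.
Start: joints at [1.519, 0.359, 0.012, 0, -1.224, -0.288], TCP at [0.225, 0.636, 0.405] pointing down, gripper open.
Joint ranges: [-3.07, 3.07], [-1.43, 2.12], [-1.02, 1.25], [-3.03, 1.67], [-3.05, -0], [-3.03, 3.03]. Speed limits (rad/s): [2.39, 2.39, 3.01, 3.14, 3.14, 3.14].

INTERFACE

Orientations are given as [roll, pitch, yaw] about the fixed x, y, z axes, in that order (R = Rz(yaw) Ry(pitch) Rx(roll)).
In Python, from station import arm gives the robot as it stands.
- The arm moves only by the tool carry_out, never from a script. Its argument "targets" is a list that holds one entry, the list of rows, each a list of 7 numbers: the turn, a rotation vector about the tool's x, y, z in units of 8 degrees (1.0 is 8 degrees), then the shift along the tool's x, y, z in units of 2.5 cm (1.0 is 2.5 cm), then the opening, from -1 (shut) to 1 (fully open). A call has 1 to 20 rows; each row shifts and turns the commanded pose from where the row before left it, along the tool's axes as they then stand; what a row does not reach is not made up. A row lasts 1/8 s, in which the tool goes at most 62.5 mm and 10.7 degrees, less where a joint would pass 70% of its speed; a pose out of reach is approached as far as the arm can. A call with a number of a shift or a turn outside -1 to 1 is refused whole. A call with a gripper value outside its range is refused whole. The fingers move at their own pace and stop on an object; "squeeze" is the grip in N (left out, the last holds). Time passes only in rows, so rows that do not move let the fingers close. It gives the time, the measured TCP pose, the force and the opening at its end, in the units of the state.
- arm.get_state(): the state, without advancing time (a new reading comes with each control period).
- arm.grab_frame(name): name is "scene" or "top" or "wrist"; returns (picture, depth): 420x560x3 uint8, red, green, blue; 420x560 float32, m along the optical axis (not along the pixel's ray), 0 where there is no reading.
- arm.camera_model(name): a dict with "camera_matrix" (3x3 intrinsics, pixels), "world_from_camera" (4x4, takes a point from camera to world coordinates). Camera axes: x right, y down, z forward; pixel columns grow to the right and rows downward; lengths in m; the calibration is good to about 2 mm. A picture is of the moment at which its call begins: read the wrist's pose just before it. camera_model takes no time and is no camera call; for the wrist camera it gives the pose at the moment of the call.
- arm.job_done(): hands the job in, once; it reports no verdict.
Trained networks look in the newest picture that a camera, given by its name, has taken for a name from the list of things; names that differ only in an ending like _2 or _b are one class to them, and where a whole thing is asked for, a point or a joint stands for the part that bears it (a point fixed in the world has none). Each returns a list of dicts, best first, with "conf" (0 to 1); they miss things now and then, are a little off and sometimes report something else, mostly with a low value. They report only what shows in the picture. A call takes as long as a camera call. They do not tell look-alikes from the thing itself.
- arm.spot_in(camera, query): "point" ([row, column] in pixels, amid what is visible of it).
- arm.landmark_of(camera, query): "point" ([row, column] in pixels: a listed point, or the origin of a listed thing).
The state is a dict: "t": time; "q": joint angles; "qd": joint speeds; "joint_efforts": joint torques, N m; "eef_pos": TCP position; "ee_rot": TCP orientation; "force": force on the tool from outside, world axes, zero at the start; "moment": the same for the moment, N m; "width": finger opening in m.
Only numpy, scipy, OpenCV 4.12 (cv2) and the standard library are available. Lean on these libraries where they do the work, as an engineer would, in place of code of your own. Each camera call takes 0.05 s, during which the arm holds its last target.

TASK

The four reagent bottles were put back in the wrong docks: move each one to the dock of its cap's colour, using the empty grey dock to make room on the way, so that all four end up standing upright and let go inside their own docks and the grey one is empty again. Bottles may stand in docks only, never on the bench top, and are to be set down rather than dropped or knocked over; leave the orange sample rack where it stands.

Things in the scene. Friction and masses are not known exactly. Their poses are not given: they have to be found in the camera images.
- bottle_red_center (a point): Centre (half-way up, on the axis) of the red reagent bottle: a round white bottle 90 mm tall with a red screw cap and a red band round its foot, about 0.13 to 0.25 kg. The body is 52 mm in diameter from the foot up to 62 mm, where the shoulder begins; the cap is 40 mm in diameter and fills the top 18 mm. z points up along the bottle. It starts upright in the dock of some other colour.
- bottle_yellow_center (a point): Centre (half-way up, on the axis) of the yellow reagent bottle: a round white bottle 90 mm tall with a yellow screw cap and a yellow band round its foot, about 0.13 to 0.25 kg. The body is 52 mm in diameter from the foot up to 62 mm, where the shoulder begins; the cap is 40 mm in diameter and fills the top 18 mm. z points up along the bottle. It starts upright in the dock of some other colour.
- bottle_green_center (a point): Centre (half-way up, on the axis) of the green reagent bottle: a round white bottle 90 mm tall with a green screw cap and a green band round its foot, about 0.13 to 0.25 kg. The body is 52 mm in diameter from the foot up to 62 mm, where the shoulder begins; the cap is 40 mm in diameter and fills the top 18 mm. z points up along the bottle. It starts upright in the dock of some other colour.
- bottle_blue_center (a point): Centre (half-way up, on the axis) of the blue reagent bottle: a round white bottle 90 mm tall with a blue screw cap and a blue band round its foot, about 0.13 to 0.25 kg. The body is 52 mm in diameter from the foot up to 62 mm, where the shoulder begins; the cap is 40 mm in diameter and fills the top 18 mm. z points up along the bottle. It starts upright in the dock of some other colour.
- dock_red: The red bottle dock, fixed to the bench: a round red cup 100 mm in diameter and 24 mm high. Its recess is 78 mm in diameter and its floor is 16 mm above the bench, so a bottle seated in it has its centre 61 mm above the bench. Origin: centre of the underside, on the bench; z up.
- dock_yellow: The yellow bottle dock, fixed to the bench: a round yellow cup 100 mm in diameter and 24 mm high. Its recess is 78 mm in diameter and its floor is 16 mm above the bench, so a bottle seated in it has its centre 61 mm above the bench. Origin: centre of the underside, on the bench; z up.
- dock_green: The green bottle dock, fixed to the bench: a round green cup 100 mm in diameter and 24 mm high. Its recess is 78 mm in diameter and its floor is 16 mm above the bench, so a bottle seated in it has its centre 61 mm above the bench. Origin: centre of the underside, on the bench; z up.
- dock_blue: The blue bottle dock, fixed to the bench: a round blue cup 100 mm in diameter and 24 mm high. Its recess is 78 mm in diameter and its floor is 16 mm above the bench, so a bottle seated in it has its centre 61 mm above the bench. Origin: centre of the underside, on the bench; z up.
- dock_spare: The spare bottle dock, light grey, of the same shape and size as the coloured docks (100 mm across, 24 mm high, recess 78 mm across with its floor 16 mm above the bench). It is empty at the start. Origin: centre of the underside, on the bench; z up.
- rack_center (a point): Centre of the orange sample rack that stands loose among the docks: a block 56 mm (its x) by 96 mm (its y), with white-capped tubes up to 60 mm above the bench; this point is 30 mm above the bench. Not to be disturbed. Other clutter on the bench near the docks (tip boxes, a well plate, a pipette, a marker, a trough) is at most 60 mm high.
Mind the look-alikes: they are no part of the job. Leave any black or turquoise look-alike of the part that bears bottle_blue_center alone.

How it is judged:
At the end, for the whole second after the job is handed in: Each of the four bottles stands in the dock of its own colour: centre within 15 mm of the dock's axis, resting on the dock's floor (not more than 5 mm above it), tilted less than 0.1 rad, and at rest (horizontal distance between bottle_red_center and dock_red below 0.015 m and z of bottle_red_center in the frame of dock_red below 0.066 m and angle between each of bottle_red_center, bottle_yellow_center, bottle_green_center, bottle_blue_center's own z axis and vertical below 0.1 rad and linear speed of each of bottle_red, bottle_yellow, bottle_green, bottle_blue below 0.02 m/s and horizontal distance between bottle_yellow_center and dock_yellow below 0.015 m and z of bottle_yellow_center in the frame of dock_yellow below 0.066 m and horizontal distance between bottle_green_center and dock_green below 0.015 m and z of bottle_green_center in the frame of dock_green below 0.066 m and horizontal distance between bottle_blue_center and dock_blue below 0.015 m and z of bottle_blue_center in the frame of dock_blue below 0.066 m); the robot touches nothing.
It fails at once if a bottle is stood on the bench (lower than a dock's floor) or knocked over (height (world z) of any of bottle_red_center, bottle_yellow_center, bottle_green_center, bottle_blue_center below 0.052 m or angle between any of bottle_red_center, bottle_yellow_center, bottle_green_center, bottle_blue_center's own z axis and vertical above 0.7 rad).
It fails at once if a bottle is dropped or flung (moves faster than 0.6 m/s while the gripper does not touch it: a fall of about 20 mm) ((contact force between the fingers and bottle_red below 0.05 N and linear speed of bottle_red above 0.6 m/s) or (contact force between the fingers and bottle_yellow below 0.05 N and linear speed of bottle_yellow above 0.6 m/s) or (contact force between the fingers and bottle_green below 0.05 N and linear speed of bottle_green above 0.6 m/s) or (contact force between the fingers and bottle_blue below 0.05 N and linear speed of bottle_blue above 0.6 m/s)).
It fails at once if the sample rack is shifted by more than 15 mm (distance of rack_center from where it was at the start of the episode above 0.015 m).
It also fails if it takes over 128 s, if anything falls off the work surface, if the arm or the gripper's body presses on something with over 40 N, if the wrist force passes 120 N, or if a joint passes its speed limit or range.

## Working session

There is one attempt and no reset: what is moved stays moved. The work goes in short steps, Python scripts to look and compute and a tool call to move; the robot and the scene stay as the last step left them, time stands still between calls to the robot, and variables do not carry over. Pictures are saved under pics/ and viewed, and the job is handed in when it is done.

Besides the shell and the picture viewer there is one more tool, called after "Request:" as name(argument=value, ...) on one line, values as JSON. carry_out: Moves the arm, as the interface text tells. Its arguments: {"type":"object","properties":{"targets":{"type":"array"},"squeeze":{"type":"number"}},"required":["targets"]}

```bash
ls; mkdir -p pics; python3 - <<'E'
from station import arm
import cv2,numpy as np
s=arm.get_state(); print({k:np.round(v,3).tolist() for k,v in s.items()}, arm.grip_depth)
for n in ["scene","top"]:
    p,d=arm.grab_frame(n); cv2.imwrite(f"pics/{n}0.png",p[:,:,::-1]); np.save(f"{n}_d.npy",d); np.save(f"{n}_p.npy",p)
    m=arm.camera_model(n); print(n,np.round(m["camera_matrix"],1).tolist(),np.round(m["world_from_camera"],3).tolist())
E
```

```text
pics
{'t': 0.0, 'q': [1.519, 0.359, 0.011, -0.0, -1.224, -0.288], 'qd': [-0.001, 0.0, -0.0, 0.0, -0.002, 0.001], 'joint_efforts': [0.001, -58.272, 29.306, 6.997, 0.007, -0.0], 'eef_pos': [0.225, 0.636, 0.404], 'ee_rot': [3.14, -0.0, -0.34], 'force': [0.169, -0.308, 0.167], 'moment': [0.028, -0.029, 0.025], 'width': 0.088} 0.1593
scene [[409.9, 0.0, 282.5], [0.0, 409.9, 211.1], [0.0, 0.0, 1.0]] [[-0.842, 0.386, -0.377, 0.785], [0.54, 0.606, -0.585, 0.518], [0.003, -0.696, -0.718, 0.64], [0.0, 0.0, 0.0, 1.0]]
top [[487.5, 0.0, 282.0], [0.0, 487.5, 212.8], [0.0, 0.0, 1.0]] [[-0.009, -0.986, 0.166, 0.333], [-1.0, 0.012, 0.019, 0.033], [-0.021, -0.166, -0.986, 1.048], [0.0, 0.0, 0.0, 1.0]]
```

View pics/top0.png

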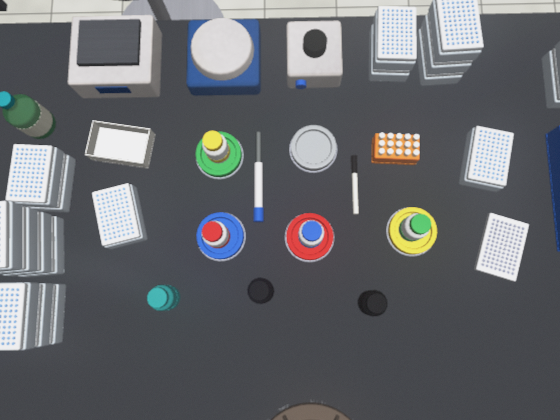

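View pics/scene0.png

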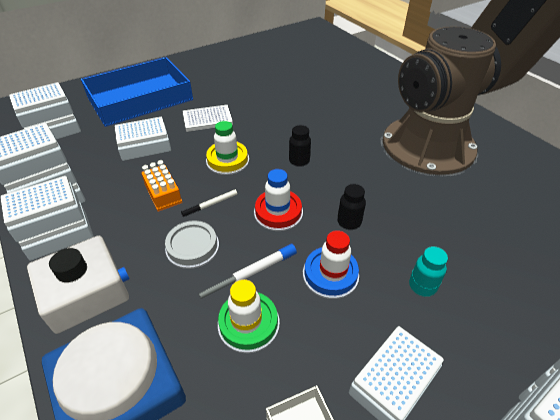

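The top view shows the docks and what each holds (row, col):

| Dock | Position | Holds |
|---|---|---|
| green | (154,219) | yellow bottle |
| blue | (236,221) | red bottle |
| red | (236,310) | blue bottle |
| yellow | (231,412) | green bottle |
| grey | (148,313) | empty |

The rack is at (148,397). The black and turquoise look-alikes stand nearer the base. So there are two swaps, yellow with green and red with blue, which takes six moves. Next I measure positions from both views.

```bash
cat > h.py <<'E'
from station import arm
import numpy as np,cv2
def ray(cam,rc,M=None):
    m=M or arm.camera_model(cam);K=np.array(m["camera_matrix"]);T=np.array(m["world_from_camera"])
    d=T[:3,:3]@np.linalg.inv(K)@np.array([rc[1],rc[0],1.]);return T[:3,3],d/np.linalg.norm(d)
def tri(rays):
    A=sum(np.eye(3)-np.outer(d,d) for o,d in rays);b=sum((np.eye(3)-np.outer(d,d))@o for o,d in rays)
    x=np.linalg.solve(A,b);return x,max(np.linalg.norm((np.eye(3)-np.outer(d,d))@(x-o)) for o,d in rays)
def cloud(cam,p,d):
    m=arm.camera_model(cam);K=np.array(m["camera_matrix"]);T=np.array(m["world_from_camera"])
    v,u=np.mgrid[:420,:560];X=np.stack([(u-K[0,2])/K[0,0]*d,(v-K[1,2])/K[1,1]*d,d],-1)
    return X@T[:3,:3].T+T[:3,3]
def circ(P):
    A=np.c_[2*P[:,:2],np.ones(len(P))];s=np.linalg.lstsq(A,(P[:,:2]**2).sum(1),rcond=None)[0]
    return s[:2],np.sqrt(s[2]+s[:2]@s[:2])
E
python3 - <<'E'
from h import *
for n in ["red","yellow","green","blue"]:
  for q in [f"bottle_{n}_center",f"dock_{n}"]:
    r=[arm.landmark_of(c,q) for c in("scene","top")]
    for c,x in zip(("scene","top"),r): print(q,c,[(np.round(y["point"]).tolist(),round(y["conf"],2)) for y in x[:3]])
    if r[0] and r[1]: X,e=tri([ray(c,x[0]["point"]) for c,x in zip(("scene","top"),r)]);print("   ",X.round(4),e.round(4))
for q in ["dock_spare","rack_center"]:
    r=[arm.landmark_of(c,q) for c in("scene","top")]
    print(q,[[(np.round(y["point"]).tolist(),round(y["conf"],2)) for y in x[:3]] for x in r])
    if r[0] and r[1]: X,e=tri([ray(c,x[0]["point"]) for c,x in zip(("scene","top"),r)]);print("   ",X.round(4),e.round(4))
# depth/color
hue=dict(red=0,yellow=30,green=65,blue=112)
for cam in("top","scene"):
  p=np.load(cam+"_p.npy");d=np.load(cam+"_d.npy");W=cloud(cam,p,d);H=cv2.cvtColor(p,cv2.COLOR_RGB2HSV).astype(int)
  for n,h in hue.items():
    dh=np.abs(H[...,0]-h);dh=np.minimum(dh,180-dh)
    M=(dh<10)&(H[...,1]>130)&(H[...,2]>60)&(d>0)&(W[...,0]>.2)&(W[...,0]<.75)&(abs(W[...,1])<.4)
    C=W[M&(W[...,2]>.085)&(W[...,2]<.115)]
    D=W[M&(W[...,2]<.03)&(W[...,2]>.018)]
    t=C[C[:,2]>np.percentile(C[:,2],90)-.004]
    print(cam,n,"cap",len(C),np.percentile(C[:,2],90).round(4),"mid",((t.min(0)+t.max(0))/2).round(4),"ext",(np.ptp(t,axis=0)).round(3),"dock",len(D),((D.min(0)+D.max(0))/2).round(4),np.ptp(D,axis=0).round(3),np.median(D[:,2]).round(4))
E
```

```text
bottle_red_center scene [([256.0, 336.0], 0.93)]
bottle_red_center top [([234.0, 216.0], 0.88), ([232.0, 310.0], 0.49)]
    [0.4581 0.1891 0.0574] 0.0001
dock_red scene [([214.0, 282.0], 0.66)]
dock_red top [([237.0, 312.0], 0.79)]
    [ 0.4522 -0.0068 -0.0074] 0.0052
bottle_yellow_center scene [([306.0, 245.0], 0.7)]
bottle_yellow_center top [([145.0, 218.0], 0.56)]
    [0.6463 0.1888 0.0572] 0.002
dock_yellow scene [([161.0, 225.0], 0.63)]
dock_yellow top [([229.0, 414.0], 0.69)]
    [ 0.4716 -0.2332 -0.0083] 0.0006
bottle_green_center scene [([140.0, 225.0], 0.63)]
bottle_green_center top [([227.0, 416.0], 0.76)]
    [ 0.4681 -0.2208  0.0615] 0.0018
dock_green scene [([321.0, 250.0], 0.64), ([140.0, 222.0], 0.46)]
dock_green top [([155.0, 217.0], 0.87)]
    [0.6396 0.1951 0.0108] 0.0012
bottle_blue_center scene [([145.0, 299.0], 0.89), ([203.0, 351.0], 0.8), ([188.0, 278.0], 0.68)]
bottle_blue_center top [([302.0, 376.0], 0.9), ([234.0, 309.0], 0.79), ([299.0, 161.0], 0.76)]
    [ 0.3162 -0.1348  0.0407] 0.0008
dock_blue scene [([272.0, 330.0], 0.92), ([253.0, 336.0], 0.22)]
dock_
[... 727 characters left out ...]
.012] 0.0236
top blue cap 295 0.1078 mid [0.4564 0.0883 0.1075] ext [0.038 0.225 0.007] dock 812 [0.4642 0.1664 0.0238] [0.107 0.14  0.012] 0.0235
scene red cap 425 0.107 mid [0.4607 0.1904 0.1056] ext [0.04  0.04  0.005] dock 493 [0.4588 0.0808 0.0237] [0.099 0.267 0.011] 0.0234
scene yellow cap 548 0.1073 mid [0.6463 0.1918 0.1062] ext [0.039 0.04  0.006] dock 341 [ 0.5451 -0.0289  0.024 ] [0.252 0.481 0.012] 0.0233
scene green cap 215 0.1067 mid [ 0.472  -0.2169  0.1054] ext [0.038 0.039 0.005] dock 912 [0.6428 0.1937 0.0226] [0.099 0.097 0.009] 0.0239
scene blue cap 289 0.1069 mid [ 0.4595 -0.0056  0.1058] ext [0.039 0.04  0.005] dock 811 [0.4671 0.1273 0.0236] [0.11  0.219 0.011] 0.0234
```

```bash
python3 - <<'E'
from h import *
ap=dict(red=(.456,-.004),yellow=(.47,-.22),green=(.641,.193),blue=(.46,.188),spare=(.657,-.012))
hue=dict(red=0,yellow=28,green=65,blue=112)
for cam in("top","scene"):
  p=np.load(cam+"_p.npy");d=np.load(cam+"_d.npy");W=cloud(cam,p,d);H=cv2.cvtColor(p,cv2.COLOR_RGB2HSV).astype(int)
  for n,a in ap.items():
    M=(d>0)&(np.hypot(W[...,0]-a[0],W[...,1]-a[1])<.065)&(W[...,2]>.02)&(W[...,2]<.027)
    if n in hue:
      dh=np.abs(H[...,0]-hue[n]);dh=np.minimum(dh,180-dh);M&=(dh<12)&(H[...,1]>120)
    P=W[M][:,:2].astype(np.float32)
    if len(P)<10: print(cam,n,len(P));continue
    c,r=cv2.minEnclosingCircle(P)
    # annulus fit radius ~44.5
    from scipy.optimize import least_squares
    f=lambda x:np.maximum(abs(np.hypot(*(P-x).T)-.0445)-.0055,0)*1000
    s=least_squares(f,a,loss='soft_l1');
    print(cam,n,len(P),"enc",np.round(c,4),round(r,4),"ann",s.x.round(4),round(s.cost,1))
E
```

```text
top red 628 enc [ 0.456  -0.0038] 0.0499 ann [ 0.4571 -0.003 ] 60.8
top yellow 610 enc [ 0.4667 -0.2209] 0.0505 ann [ 0.4667 -0.2222] 118.2
top green 449 enc [0.6405 0.1928] 0.0498 ann [0.6417 0.193 ] 57.9
top blue 618 enc [0.4605 0.1873] 0.05 ann [0.4609 0.1877] 76.1
top spare 614 enc [ 0.6524 -0.0152] 0.0505 ann [ 0.6529 -0.0149] 262.5
scene red 439 enc [ 0.4574 -0.0036] 0.0515 ann [ 0.4585 -0.0041] 42.1
scene yellow 301 enc [ 0.4699 -0.222 ] 0.051 ann [ 0.4688 -0.2219] 15.5
scene green 836 enc [0.643  0.1926] 0.05 ann [0.6427 0.1921] 24.9
scene blue 646 enc [0.4621 0.1868] 0.0502 ann [0.4622 0.1862] 56.1
scene spare 693 enc [ 0.6544 -0.0163] 0.051 ann [ 0.6546 -0.0156] 46.4
```

Request:
carry_out(targets=[[[0, 0, -0.8, 0, 0, 0, 1], [0, 0, -0.8, 0, 0, 0, 1], [0, 0, -0.8, 0, 0, 0, 1], [0, 0, 0, 0, 0, 0, 1]]])

```text
t: 1.6
eef_pos: [0.225, 0.6364, 0.4046]
ee_rot: [3.142, 0.0, -0.005]
force: [-0.4, 0.7, 0.1]
width: 0.0877
```

Request:
carry_out(targets=[[[0, 0, -0.036, 0.93, 0.98, 0, 1], [0, 0, 0, 0.93, 0.98, 0, 1], [0, 0, 0, 0.93, 0.98, 0, 1], [0, 0, 0, 0.93, 0.98, 0, 1], [0, 0, 0, 0.93, 0.98, 0, 1], [0, 0, 0, 0.93, 0.98, 0, 1], [0, 0, 0, 0.93, 0.98, 0, 1], [0, 0, 0, 0.93, 0.98, 0, 1], [0, 0, 0, 0.93, 0.98, 0, 1], [0, 0, 0, 0.93, 0.98, 0, 1], [0, 0, 0, 0.93, 0.98, 0, 1], [0, 0, 0, 0.93, 0.98, 0, 1], [0, 0, 0, 0.93, 0.98, 0, 1], [0, 0, 0, 0.93, 0.98, 0, 1], [0, 0, 0, 0.93, 0.98, 0, 1], [0, 0, 0, 0.93, 0.98, 0, 1], [0, 0, 0, 0.93, 0.98, 0, 1], [0, 0, 0, 0.93, 0.98, 0, 1], [0, 0, 0, 0, 0, 0, 1], [0, 0, 0, 0, 0, 0, 1]]])

```text
t: 4.1
eef_pos: [0.6433, 0.1954, 0.4045]
ee_rot: [3.142, 0.0, -0.002]
force: [0.4, 0.6, -0.2]
width: 0.0875
```

```bash
python3 - <<'E'
from h import *
p,d=arm.grab_frame("wrist");cv2.imwrite("pics/w1.png",p[:,:,::-1])
W=cloud("wrist",p,d);H=cv2.cvtColor(p,cv2.COLOR_RGB2HSV).astype(int)
M=(abs(H[...,0]-28)<12)&(H[...,1]>120)&(d>0)
C=W[M&(W[...,2]>.1)&(W[...,2]<.115)];print(len(C),((C.min(0)+C.max(0))/2).round(4),np.ptp(C,axis=0),np.median(C,axis=0))
E
```

```text
1870 [0.6442 0.1935 0.1043] [0.03903763 0.03930698 0.00842514] [0.64509615 0.1939014  0.10607757]
```

View pics/w1.png

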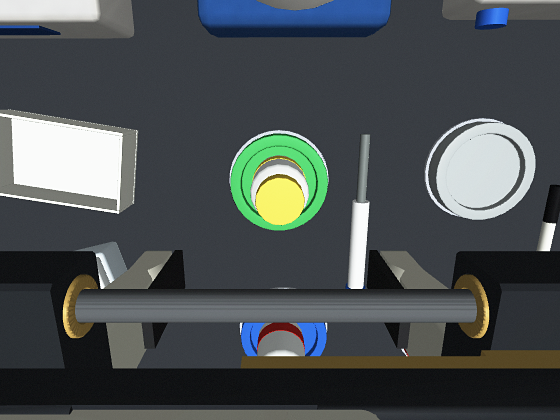

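The wrist view shows the yellow cap at (200,279) in the green dock and the grey dock empty at (168,480). Its position of (0.645, 0.193) agrees with the fixed cameras. Now I descend and grip.

Request:
carry_out(targets=[[[0, 0, 0, 0.06, 0.1, 0.9, 1], [0, 0, 0, 0, 0, 0.9, 1], [0, 0, 0, 0, 0, 0.9, 1], [0, 0, 0, 0, 0, 0.9, 1], [0, 0, 0, 0, 0, 0.9, 1], [0, 0, 0, 0, 0, 0.9, 1], [0, 0, 0, 0, 0, 0.9, 1], [0, 0, 0, 0, 0, 0.5, 1], [0, 0, 0, 0, 0, 0.3, 1], [0, 0, 0, 0, 0, 0, -0.2], [0, 0, 0, 0, 0, 0, -0.2], [0, 0, 0, 0, 0, 0, -1], [0, 0, 0, 0, 0, 0, -1], [0, 0, 0, 0, 0, 0, -1]]], squeeze=20)

```text
t: 5.9
eef_pos: [0.6451, 0.1929, 0.2276]
ee_rot: [-3.141, -0.0, 0.0]
force: [-1.4, -0.6, 2.3]
width: 0.051
```

Request:
carry_out(targets=[[[0, 0, 0, 0, 0, 0, -1], [0, 0, 0, 0, 0, -0.3, -1], [0, 0, 0, 0, 0, -0.7, -1], [0, 0, 0, 0, 0, -1, -1], [0, 0, 0, 0, 0, -1, -1], [0, 0, 0, 0, 0, -1, -1], [0, 0, 0, 0, 0.3, 0, -1], [0, 0, 0, 0.04, 0.8, 0, -1], [0, 0, 0, 0.05, 0.9, 0, -1], [0, 0, 0, 0.05, 0.9, 0, -1], [0, 0, 0, 0.05, 0.9, 0, -1], [0, 0, 0, 0.05, 0.9, 0, -1], [0, 0, 0, 0.05, 0.9, 0, -1], [0, 0, 0, 0.05, 0.9, 0, -1], [0, 0, 0, 0, 0.8, 0, -1], [0, 0, 0, 0, 0.6, 0, -1], [0, 0, 0, 0, 0.3, 0, -1], [0, 0, 0, 0, 0, 0, -1], [0, 0, 0, 0, 0, 0, -1]]])

```text
t: 8.28
eef_pos: [0.6536, -0.0116, 0.3272]
ee_rot: [-3.141, -0.0, 0.001]
force: [0.1, -0.6, -1.5]
width: 0.0514
```

```bash
python3 - <<'E'
from h import *
s=arm.get_state();print(s["eef_pos"],s["width"],s["force"])
for c in("scene","top"):
    p,d=arm.grab_frame(c);cv2.imwrite(f"pics/{c}1.png",p[:,:,::-1])
E
```

```text
[ 0.65363621 -0.01160747  0.32720701] 0.05140426112939085 [ 0.09145648 -0.63920717 -1.52226487]
```

View pics/scene1.png

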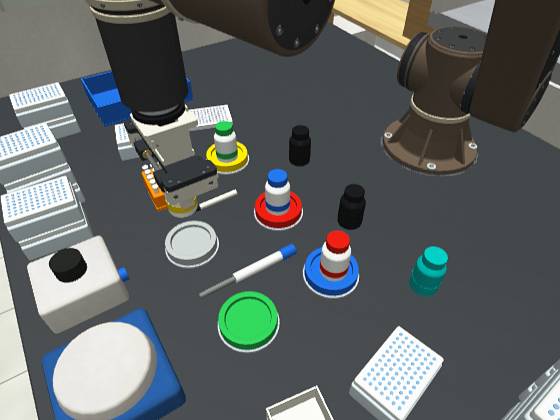

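The scene view shows the yellow bottle held upright over the grey dock at about (210,185), with the green dock empty at (320,248). I lower it next.

Request:
carry_out(targets=[[[0, 0, 0, 0, 0.15, 0.5, -1], [0, 0, 0, 0, 0, 0.9, -1], [0, 0, 0, 0, 0, 0.9, -1], [0, 0, 0, 0, 0, 0.7, -1], [0, 0, 0, 0, 0, 0.4, -1], [0, 0, 0, 0, 0, 0.3, -1], [0, 0, 0, 0, 0, 0.2, -1], [0, 0, 0, 0, 0, 0.1, -1], [0, 0, 0, 0, 0, 0, -1], [0, 0, 0, 0, 0, 0, -1]]])

```text
t: 9.62
eef_pos: [0.6537, -0.0158, 0.2276]
ee_rot: [-3.141, -0.001, 0.0]
force: [-0.3, 1.2, 0.4]
width: 0.0516
```

Request:
carry_out(targets=[[[0, 0, 0, 0, 0, 0.03, -1], [0, 0, 0, 0, 0, 0, 0.3], [0, 0, 0, 0, 0, 0, 0.6], [0, 0, 0, 0, 0, 0, 0.9], [0, 0, 0, 0, 0, -0.3, 0.9], [0, 0, 0, 0, 0, -0.8, 0.9], [0, 0, 0, 0, 0, -1, 0.9], [0, 0, 0, 0, 0, -1, 0.9], [0, 0, 0, 0, 0, -1, 0.9], [0, 0, 0, -0.9, 0.98, 0, 1], [0, 0, 0, -0.9, 0.98, 0, 1], [0, 0, 0, -0.9, 0.98, 0, 1], [0, 0, 0, -0.9, 0.98, 0, 1], [0, 0, 0, -0.9, 0.98, 0, 1], [0, 0, 0, -0.9, 0.98, 0, 1], [0, 0, 0, -0.9, 0.98, 0, 1], [0, 0, 0, -0.9, 0.98, 0, 1], [0, 0, 0, 0, 0, 0, 1], [0, 0, 0, 0, 0, 0, 1]]])

```text
t: 12.0
eef_pos: [0.4739, -0.212, 0.3295]
ee_rot: [3.141, -0.001, -0.0]
force: [0.6, 0.1, -0.4]
width: 0.0877
```

```bash
cat >> h.py <<'E'
hue=dict(red=0,yellow=28,green=65,blue=112)
def caps(cam,fn=None):
    p,d=arm.grab_frame(cam)
    if fn: cv2.imwrite(fn,p[:,:,::-1])
    W=cloud(cam,p,d);H=cv2.cvtColor(p,cv2.COLOR_RGB2HSV).astype(int)
    for n,h in hue.items():
        dh=np.abs(H[...,0]-h);dh=np.minimum(dh,180-dh)
        M=((dh<10)&(H[...,1]>130)&(H[...,2]>60)&(d>0)&(W[...,2]>.1)&(W[...,2]<.115)&(abs(W[...,1])<.4)&(W[...,0]>.2)&(W[...,0]<.8)).astype(np.uint8)
        k,l,st,ce=cv2.connectedComponentsWithStats(M)
        for i in range(1,k):
            if st[i,4]>60:
                C=W[l==i];print(cam,n,st[i,4],ce[i].round(),"mid",((C.min(0)+C.max(0))/2).round(4),"ext",np.ptp(C,axis=0).round(3))
E
python3 - <<'E'
from h import *
s=arm.get_state();print(s["eef_pos"],s["ee_rot"],s["force"])
for c in("scene","top","wrist"): caps(c,f"pics/{c}2.png")
E
```

```text
[ 0.47387248 -0.2119586   0.32948583] [ 3.14140676e+00 -1.09290644e-03 -2.33972488e-05] [ 0.62089196  0.07037755 -0.37882529]
scene red 366 [338. 240.] mid [0.4601 0.1902 0.1043] ext [0.04  0.039 0.008]
scene yellow 307 [183. 212.] mid [ 0.6556 -0.0156  0.1041] ext [0.038 0.041 0.008]
scene green 156 [223. 127.] mid [ 0.4711 -0.2168  0.1039] ext [0.038 0.038 0.008]
scene blue 236 [277. 177.] mid [ 0.4596 -0.0059  0.1043] ext [0.039 0.042 0.009]
top red 298 [211. 231.] mid [0.4584 0.1899 0.1051] ext [0.038 0.037 0.01 ]
wrist green 3191 [286. 243.] mid [ 0.4679 -0.2169  0.1041] ext [0.04  0.039 0.008]
```

View pics/scene2.png

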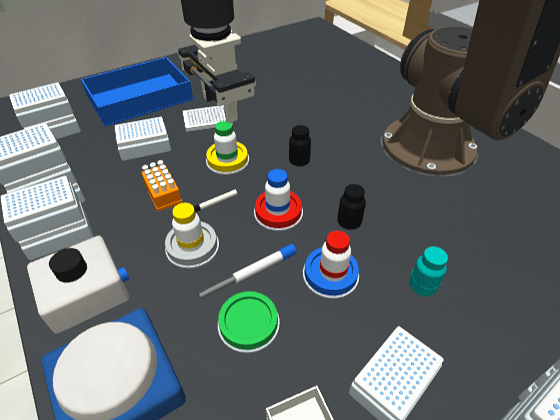

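The yellow bottle stands upright in the grey dock, cap at (212,183) in the scene view. Next is green.

Request:
carry_out(targets=[[[0, 0, 0, -0.18, 0.2, 0.3, 1], [0, 0, 0, 0, 0, 0.8, 1], [0, 0, 0, 0, 0, 0.9, 1], [0, 0, 0, 0, 0, 0.9, 1], [0, 0, 0, 0, 0, 0.7, 1], [0, 0, 0, 0, 0, 0.4, 1], [0, 0, 0, 0, 0, 0.1, 1], [0, 0, 0, 0, 0, 0, -0.2], [0, 0, 0, 0, 0, 0, -0.2], [0, 0, 0, 0, 0, 0, -1], [0, 0, 0, 0, 0, 0, -1], [0, 0, 0, 0, 0, 0, -1], [0, 0, 0, 0, 0, 0, -1]]], squeeze=20)

```text
t: 13.78
eef_pos: [0.4693, -0.217, 0.2267]
ee_rot: [3.141, -0.0, 0.0]
force: [-0.6, -0.5, 4.4]
width: 0.0516
```

Request:
carry_out(targets=[[[0, 0, 0, 0, 0, -0.3, -1], [0, 0, 0, 0, 0, -0.7, -1], [0, 0, 0, 0, 0, -1, -1], [0, 0, 0, 0, 0, -1, -1], [0, 0, 0, 0, 0, -1, -1], [0, 0, 0, 0, 0, -0.4, -1], [0, 0, 0, 0.1, -0.3, 0, -1], [0, 0, 0, 0.3, -0.7, 0, -1], [0, 0, 0, 0.4, -1, 0, -1], [0, 0, 0, 0.4, -1, 0, -1], [0, 0, 0, 0.4, -1, 0, -1], [0, 0, 0, 0.4, -1, 0, -1], [0, 0, 0, 0.4, -1, 0, -1], [0, 0, 0, 0.4, -1, 0, -1], [0, 0, 0, 0.4, -1, 0, -1], [0, 0, 0, 0.4, -1, 0, -1], [0, 0, 0, 0.4, -1, 0, -1], [0, 0, 0, 0.4, -1, 0, -1], [0, 0, 0, 0.4, -1, 0, -1], [0, 0, 0, 0.4, -1, 0, -1]]])

```text
t: 16.27
eef_pos: [0.5997, 0.1099, 0.3363]
ee_rot: [3.142, 0.0, 0.0]
force: [0.0, -0.5, -1.5]
width: 0.0516
```

Request:
carry_out(targets=[[[0, 0, 0, 0.4, -1, 0, -1], [0, 0, 0, 0.4, -1, 0, -1], [0, 0, 0, 0.3, -0.7, 0, -1], [0, 0, 0, 0.1, -0.4, 0, -1], [0, 0, 0, 0, -0.2, 0, -1], [0, 0, 0, 0, 0, 0, -1], [0, 0, 0, 0, 0, 0, -1]]])

```text
t: 17.15
eef_pos: [0.6288, 0.1901, 0.3366]
ee_rot: [-3.142, -0.0, -0.0]
force: [-0.2, 0.0, -1.6]
width: 0.0517
```

Request:
carry_out(targets=[[[0, 0, 0, 0.3, -0.12, 0, -1], [0, 0, 0, 0.22, 0, 0.3, -1], [0, 0, 0, 0, 0, 0.8, -1], [0, 0, 0, 0, 0, 0.9, -1], [0, 0, 0, 0, 0, 0.9, -1], [0, 0, 0, 0, 0, 0.6, -1], [0, 0, 0, 0, 0, 0.4, -1], [0, 0, 0, 0, 0, 0.2, -1], [0, 0, 0, 0, 0, 0.2, -1], [0, 0, 0, 0, 0, 0.1, -1], [0, 0, 0, 0, 0, 0, -1], [0, 0, 0, 0, 0, 0, -1]]])

```text
t: 18.65
eef_pos: [0.6421, 0.1937, 0.2268]
ee_rot: [-3.141, -0.001, 0.0]
force: [-0.5, 0.3, -0.5]
width: 0.0518
```

Request:
carry_out(targets=[[[0, 0, 0, 0, 0, 0.04, -1], [0, 0, 0, 0, 0, 0, 0.3], [0, 0, 0, 0, 0, 0, 0.6], [0, 0, 0, 0, 0, 0, 0.9], [0, 0, 0, 0, 0, -0.3, 0.9], [0, 0, 0, 0, 0, -0.8, 0.9], [0, 0, 0, 0, 0, -1, 0.9], [0, 0, 0, 0, 0, -1, 0.9], [0, 0, 0, 0, 0, -1, 0.9], [0, 0, 0, 0.06, 0.9, 0, 1], [0, 0, 0, 0.06, 0.9, 0, 1], [0, 0, 0, 0.06, 0.9, 0, 1], [0, 0, 0, 0.06, 0.9, 0, 1], [0, 0, 0, 0.06, 0.9, 0, 1], [0, 0, 0, 0.06, 0.9, 0, 1], [0, 0, 0, 0.06, 0.9, 0, 1], [0, 0, 0, 0.06, 0.9, 0, 1], [0, 0, 0, 0, 0.9, 0, 1], [0, 0, 0, 0, 0.3, 0, 1], [0, 0, 0, 0, 0, 0, 1]]])

```text
t: 21.15
eef_pos: [0.6541, -0.017, 0.3279]
ee_rot: [-3.142, -0.0, -0.001]
force: [-0.4, 0.2, 0.1]
width: 0.0874
```

```bash
python3 - <<'E'
from h import *
s=arm.get_state();print(s["eef_pos"],s["ee_rot"],s["force"])
for c in("scene","top","wrist"): caps(c,f"pics/{c}3.png")
E
```

```text
[ 0.65408052 -0.01698934  0.3279007 ] [-3.14153987e+00 -4.16741026e-06 -6.05052748e-04] [-0.44553235  0.16022582  0.1134713 ]
scene red 368 [338. 241.] mid [0.4605 0.1899 0.1044] ext [0.04  0.04  0.009]
scene yellow 203 [181. 213.] mid [ 0.6562 -0.0152  0.1044] ext [0.037 0.04  0.008]
scene green 485 [245. 291.] mid [0.6432 0.1937 0.1051] ext [0.038 0.04  0.01 ]
scene blue 242 [277. 177.] mid [ 0.459  -0.0055  0.1041] ext [0.04  0.041 0.008]
top yellow 247 [314. 135.] mid [ 0.6493 -0.0153  0.1059] ext [0.032 0.035 0.01 ]
top blue 291 [311. 231.] mid [ 0.4561 -0.0046  0.1055] ext [0.037 0.035 0.01 ]
wrist yellow 356 [272. 225.] mid [ 0.653  -0.0149  0.1036] ext [0.04  0.039 0.007]
```

View pics/scene3.png

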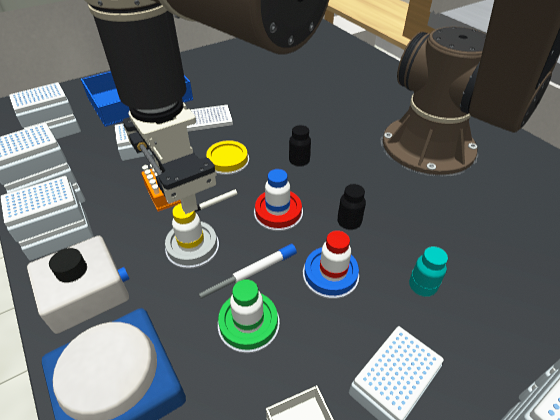

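Green is upright in the green dock, cap at (291,245). Yellow is under the gripper.

Request:
carry_out(targets=[[[0, 0, 0, 0, -0.06, 0.3, 1], [0, 0, 0, 0, 0, 0.8, 1], [0, 0, 0, 0, 0, 0.9, 1], [0, 0, 0, 0, 0, 0.9, 1], [0, 0, 0, 0, 0, 0.7, 1], [0, 0, 0, 0, 0, 0.4, 1], [0, 0, 0, 0, 0, 0.03, 1], [0, 0, 0, 0, 0, 0, -0.2], [0, 0, 0, 0, 0, 0, -0.2], [0, 0, 0, 0, 0, 0, -1], [0, 0, 0, 0, 0, 0, -1], [0, 0, 0, 0, 0, 0, -1], [0, 0, 0, 0, 0, 0, -1]]], squeeze=20)

```text
t: 22.92
eef_pos: [0.6542, -0.0149, 0.2275]
ee_rot: [3.142, -0.0, 0.0]
force: [-0.5, -1.1, 3.1]
width: 0.0513
```

Request:
carry_out(targets=[[[0, 0, 0, 0, 0, -0.3, -1], [0, 0, 0, 0, 0, -0.7, -1], [0, 0, 0, 0, 0, -1, -1], [0, 0, 0, 0, 0, -1, -1], [0, 0, 0, 0, 0, -1, -1], [0, 0, 0, 0, 0, -0.2, -1], [0, 0, 0, -0.27, 0.3, 0, -1], [0, 0, 0, -0.63, 0.7, 0, -1], [0, 0, 0, -0.86, 0.95, 0, -1], [0, 0, 0, -0.86, 0.95, 0, -1], [0, 0, 0, -0.86, 0.95, 0, -1], [0, 0, 0, -0.86, 0.95, 0, -1], [0, 0, 0, -0.86, 0.95, 0, -1], [0, 0, 0, -0.86, 0.95, 0, -1], [0, 0, 0, -0.86, 0.95, 0, -1], [0, 0, 0, -0.45, 0.5, 0, -1], [0, 0, 0, -0.1, 0.1, 0, -1], [0, 0, 0, 0, 0, 0, -1], [0, 0, 0, 0, 0, 0, -1]]])

```text
t: 25.3
eef_pos: [0.4678, -0.2208, 0.332]
ee_rot: [-3.142, 0.0, 0.001]
force: [0.3, -1.4, -2.2]
width: 0.0514
```

Request:
carry_out(targets=[[[0, 0, 0, 0, 0.03, 0.4, -1], [0, 0, 0, 0, 0, 0.8, -1], [0, 0, 0, 0, 0, 0.9, -1], [0, 0, 0, 0, 0, 0.8, -1], [0, 0, 0, 0, 0, 0.5, -1], [0, 0, 0, 0, 0, 0.4, -1], [0, 0, 0, 0, 0, 0.2, -1], [0, 0, 0, 0, 0, 0.1, -1], [0, 0, 0, 0, 0, 0.1, -1], [0, 0, 0, 0, 0, 0, -1], [0, 0, 0, 0, 0, 0, -1]]])

```text
t: 26.68
eef_pos: [0.4675, -0.2219, 0.2275]
ee_rot: [3.142, -0.001, 0.0]
force: [0.5, 0.6, -0.9]
width: 0.0514
```

Request:
carry_out(targets=[[[0, 0, 0, 0, 0, 0.04, -1], [0, 0, 0, 0, 0, 0, -1], [0, 0, 0, 0, 0, 0, 0.3], [0, 0, 0, 0, 0, 0, 0.6], [0, 0, 0, 0, 0, 0, 0.9], [0, 0, 0, 0, 0, -0.3, 0.9], [0, 0, 0, 0, 0, -0.8, 0.9], [0, 0, 0, 0, 0, -1, 0.9], [0, 0, 0, 0, 0, -1, 0.9], [0, 0, 0, 0, 0, -1, 0.9], [0, 0, 0, -0.02, -0.9, -0.1, 1], [0, 0, 0, -0.02, -1, 0, 1], [0, 0, 0, -0.02, -1, 0, 1], [0, 0, 0, -0.02, -1, 0, 1], [0, 0, 0, -0.02, -1, 0, 1], [0, 0, 0, -0.02, -1, 0, 1], [0, 0, 0, -0.02, -1, 0, 1], [0, 0, 0, -0.02, -1, 0, 1], [0, 0, 0, -0.02, -1, 0, 1], [0, 0, 0, -0.02, -1, 0, 1]]])

```text
t: 29.18
eef_pos: [0.4622, 0.0264, 0.3317]
ee_rot: [-3.141, -0.001, 0.0]
force: [0.1, 0.6, -0.7]
width: 0.0878
```

Request:
carry_out(targets=[[[0, 0, 0, -0.02, -1, 0, 1], [0, 0, 0, -0.02, -1, 0, 1], [0, 0, 0, -0.02, -1, 0, 1], [0, 0, 0, -0.02, -1, 0, 1], [0, 0, 0, -0.02, -1, 0, 1], [0, 0, 0, -0.02, -1, 0, 1], [0, 0, 0, 0, -0.6, 0, 1], [0, 0, 0, 0, 0, 0, 1], [0, 0, 0, 0, 0, 0, 1]]])

```text
t: 30.3
eef_pos: [0.4591, 0.1901, 0.3311]
ee_rot: [3.141, 0.0, 0.0]
force: [0.6, -0.4, -0.4]
width: 0.0879
```

```bash
python3 - <<'E'
from h import *
s=arm.get_state();print(s["eef_pos"],s["ee_rot"],s["force"])
for c in("scene","top","wrist"): caps(c,f"pics/{c}4.png")
E
```

```text
[0.45914087 0.19010103 0.33113672] [3.14132272e+00 3.20938344e-04 1.72981490e-04] [ 0.61176379 -0.40185921 -0.38498124]
scene red 364 [338. 240.] mid [0.4601 0.1899 0.1044] ext [0.04  0.04  0.009]
scene yellow 166 [223. 125.] mid [ 0.4704 -0.2197  0.1044] ext [0.039 0.041 0.009]
scene green 485 [245. 291.] mid [0.6432 0.1943 0.1047] ext [0.038 0.04  0.009]
scene blue 235 [277. 177.] mid [ 0.4591 -0.0066  0.1043] ext [0.041 0.042 0.008]
top yellow 326 [422. 224.] mid [ 0.4665 -0.2203  0.1058] ext [0.039 0.04  0.011]
top green 279 [211. 141.] mid [0.6409 0.1945 0.1055] ext [0.038 0.038 0.011]
top blue 292 [311. 231.] mid [ 0.4565 -0.0055  0.1067] ext [0.037 0.037 0.011]
wrist red 3199 [275. 234.] mid [0.4582 0.1911 0.1041] ext [0.039 0.039 0.008]
```

View pics/scene4.png

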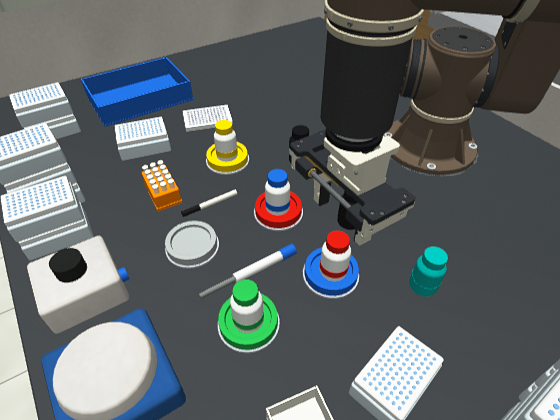

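Yellow and green are both home, caps at (125,223) and (291,245). The red bottle is next.

Request:
carry_out(targets=[[[0, 0, 0, 0, 0, 0.4, 1], [0, 0, 0, 0, 0, 0.8, 1], [0, 0, 0, 0, 0, 0.9, 1], [0, 0, 0, 0, 0, 0.9, 1], [0, 0, 0, 0, 0, 0.7, 1], [0, 0, 0, 0, 0, 0.4, 1], [0, 0, 0, 0, 0, 0.07, 1], [0, 0, 0, 0, 0, 0, -0.2], [0, 0, 0, 0, 0, 0, -0.2], [0, 0, 0, 0, 0, 0, -1], [0, 0, 0, 0, 0, 0, -1], [0, 0, 0, 0, 0, 0, -1], [0, 0, 0, 0, 0, 0, -1]]], squeeze=20)

```text
t: 32.08
eef_pos: [0.4593, 0.1906, 0.2272]
ee_rot: [-3.142, -0.0, 0.0]
force: [-1.3, -0.9, 3.8]
width: 0.0513
```

Request:
carry_out(targets=[[[0, 0, 0, 0, 0, -0.3, -1], [0, 0, 0, 0, 0, -0.7, -1], [0, 0, 0, 0, 0, -1, -1], [0, 0, 0, 0, 0, -1, -1], [0, 0, 0, 0, 0, -1, -1], [0, 0, 0, 0, 0, -0.2, -1], [0, 0, 0, 0.28, 0.3, 0, -1], [0, 0, 0, 0.66, 0.7, 0, -1], [0, 0, 0, 0.9, 0.95, 0, -1], [0, 0, 0, 0.9, 0.95, 0, -1], [0, 0, 0, 0.9, 0.95, 0, -1], [0, 0, 0, 0.9, 0.95, 0, -1], [0, 0, 0, 0.9, 0.95, 0, -1], [0, 0, 0, 0.9, 0.95, 0, -1], [0, 0, 0, 0.9, 0.95, 0, -1], [0, 0, 0, 0.46, 0.5, 0, -1], [0, 0, 0, 0.1, 0.1, 0, -1], [0, 0, 0, 0, 0, 0, -1], [0, 0, 0, 0, 0, 0, -1]]])

```text
t: 34.45
eef_pos: [0.6539, -0.015, 0.3319]
ee_rot: [-3.141, 0.0, 0.001]
force: [-0.2, -0.2, -1.8]
width: 0.0514
```

Request:
carry_out(targets=[[[0, 0, 0, 0, 0.02, 0.4, -1], [0, 0, 0, 0, 0, 0.8, -1], [0, 0, 0, 0, 0, 0.9, -1], [0, 0, 0, 0, 0, 0.8, -1], [0, 0, 0, 0, 0, 0.5, -1], [0, 0, 0, 0, 0, 0.4, -1], [0, 0, 0, 0, 0, 0.2, -1], [0, 0, 0, 0, 0, 0.1, -1], [0, 0, 0, 0, 0, 0.1, -1], [0, 0, 0, 0, 0, 0, -1], [0, 0, 0, 0, 0, 0, -1]]])

```text
t: 35.83
eef_pos: [0.6544, -0.0161, 0.2273]
ee_rot: [-3.141, -0.001, 0.0]
force: [-0.7, -0.9, -1.8]
width: 0.0511
```

Request:
carry_out(targets=[[[0, 0, 0, 0, 0, 0.03, -1], [0, 0, 0, 0, 0, 0.03, -1], [0, 0, 0, 0, 0, 0, -1], [0, 0, 0, 0, 0, 0, -1]]])

```text
t: 36.33
eef_pos: [0.6544, -0.016, 0.2272]
ee_rot: [3.142, -0.001, 0.001]
force: [-4.9, 1.1, 10.3]
width: 0.0515
```

The reading is now 10 N upward, so it is seated. Release and go to blue.

Request:
carry_out(targets=[[[0, 0, 0, 0, 0, -0.02, -1], [0, 0, 0, 0, 0, 0, 0.3], [0, 0, 0, 0, 0, 0, 0.6], [0, 0, 0, 0, 0, 0, 0.9], [0, 0, 0, 0, 0, -0.3, 0.9], [0, 0, 0, 0, 0, -0.8, 0.9], [0, 0, 0, 0, 0, -1, 0.9], [0, 0, 0, 0, 0, -1, 0.9], [0, 0, 0, 0, 0, -1, 0.9], [0, 0, 0, -0.9, -0.05, -0.1, 1], [0, 0, 0, -0.9, -0.05, 0, 1], [0, 0, 0, -0.9, -0.05, 0, 1], [0, 0, 0, -0.9, -0.05, 0, 1], [0, 0, 0, -0.9, -0.05, 0, 1], [0, 0, 0, -0.9, -0.05, 0, 1], [0, 0, 0, -0.9, -0.05, 0, 1], [0, 0, 0, -0.9, -0.05, 0, 1], [0, 0, 0, -0.66, 0, 0, 1], [0, 0, 0, 0, 0, 0, 1], [0, 0, 0, 0, 0, 0, 1]]])

```text
t: 38.83
eef_pos: [0.4584, -0.006, 0.3313]
ee_rot: [-3.141, -0.001, 0.001]
force: [0.4, -0.2, 0.4]
width: 0.0873
```

```bash
python3 - <<'E'
from h import *
s=arm.get_state();print(s["eef_pos"],s["ee_rot"],s["force"])
for c in("scene","top","wrist"): caps(c,f"pics/{c}5.png")
E
```

```text
[ 0.45838448 -0.00602793  0.33129589] [-3.14144734e+00 -9.64397129e-04  6.10840906e-04] [ 0.40171989 -0.21777683  0.40685288]
scene red 312 [183. 212.] mid [ 0.655  -0.0146  0.1043] ext [0.04  0.039 0.009]
scene yellow 167 [223. 126.] mid [ 0.4702 -0.2215  0.1039] ext [0.037 0.042 0.008]
scene green 489 [245. 291.] mid [0.6432 0.1938 0.1047] ext [0.039 0.039 0.009]
scene blue 232 [277. 177.] mid [ 0.4594 -0.0061  0.1047] ext [0.039 0.042 0.009]
top yellow 324 [422. 224.] mid [ 0.4666 -0.2206  0.1062] ext [0.039 0.039 0.011]
top green 279 [211. 141.] mid [0.641  0.1944 0.105 ] ext [0.039 0.039 0.01 ]
wrist blue 3205 [275. 235.] mid [ 0.4568 -0.0049  0.1043] ext [0.039 0.039 0.008]
```

View pics/scene5.png

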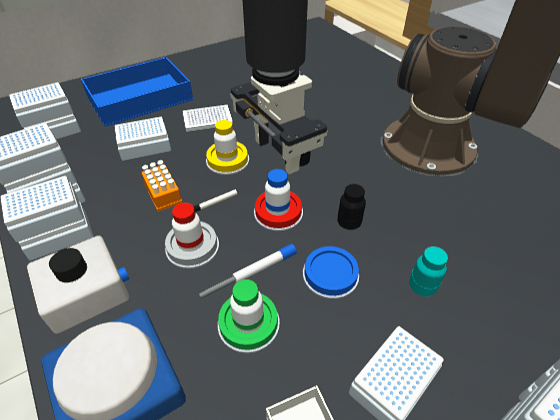

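Red stands in the grey dock at (212,183) and the blue dock is empty at (270,331). The tool is over the blue bottle, whose cap is at (177,277).

Request:
carry_out(targets=[[[0, 0, 0, 0, 0, 0.4, 1], [0, 0, 0, 0, 0, 0.8, 1], [0, 0, 0, 0, 0, 0.9, 1], [0, 0, 0, 0, 0, 0.9, 1], [0, 0, 0, 0, 0, 0.7, 1], [0, 0, 0, 0, 0, 0.4, 1], [0, 0, 0, 0, 0, 0.07, 1], [0, 0, 0, 0, 0, 0, -0.2], [0, 0, 0, 0, 0, 0, -0.2], [0, 0, 0, 0, 0, 0, -1], [0, 0, 0, 0, 0, 0, -1], [0, 0, 0, 0, 0, 0, -1], [0, 0, 0, 0, 0, 0, -1]]], squeeze=20)

```text
t: 40.6
eef_pos: [0.4579, -0.0061, 0.2269]
ee_rot: [-3.141, -0.0, 0.0]
force: [-1.1, 0.8, 4.0]
width: 0.0516
```

Request:
carry_out(targets=[[[0, 0, 0, 0, 0, -0.3, -1], [0, 0, 0, 0, 0, -0.7, -1], [0, 0, 0, 0, 0, -1, -1], [0, 0, 0, 0, 0, -1, -1], [0, 0, 0, 0, 0, -1, -1], [0, 0, 0, 0, 0, -0.2, -1], [0, 0, 0, 0.1, -0.3, 0, -1], [0, 0, 0, 0.03, -0.7, 0, -1], [0, 0, 0, 0, -0.95, 0, -1], [0, 0, 0, 0, -0.95, 0, -1], [0, 0, 0, 0, -0.95, 0, -1], [0, 0, 0, 0, -0.95, 0, -1], [0, 0, 0, 0, -0.95, 0, -1], [0, 0, 0, 0, -0.95, 0, -1], [0, 0, 0, 0, -0.7, 0, -1], [0, 0, 0, 0, -0.3, 0, -1], [0, 0, 0, 0, 0, 0, -1], [0, 0, 0, 0, 0, 0, -1]]])

```text
t: 42.85
eef_pos: [0.4609, 0.1858, 0.3315]
ee_rot: [3.141, 0.0, -0.0]
force: [-0.4, 0.1, -2.1]
width: 0.0513
```

Request:
carry_out(targets=[[[0, 0, 0, 0, 0, 0.4, -1], [0, 0, 0, 0, 0, 0.8, -1], [0, 0, 0, 0, 0, 0.9, -1], [0, 0, 0, 0, 0, 0.8, -1], [0, 0, 0, 0, 0, 0.5, -1], [0, 0, 0, 0, 0, 0.4, -1], [0, 0, 0, 0, 0, 0.2, -1], [0, 0, 0, 0, 0, 0.1, -1], [0, 0, 0, 0, 0, 0.1, -1], [0, 0, 0, 0, 0, 0, -1], [0, 0, 0, 0, 0, 0, -1]]])

```text
t: 44.22
eef_pos: [0.4611, 0.1865, 0.227]
ee_rot: [-3.141, -0.001, 0.0]
force: [0.1, -0.1, -0.5]
width: 0.0511
```

Request:
carry_out(targets=[[[0, 0, 0, 0, 0, 0.04, -1], [0, 0, 0, 0, 0, 0, 0.3], [0, 0, 0, 0, 0, 0, 0.6], [0, 0, 0, 0, 0, 0, 0.9], [0, 0, 0, 0, 0, -0.3, 0.9], [0, 0, 0, 0, 0, -0.8, 0.9], [0, 0, 0, 0, 0, -1, 0.9], [0, 0, 0, 0, 0, -1, 0.9], [0, 0, 0, 0, 0, -1, 0.9], [0, 0, 0, 0.9, 0.95, -0.1, 1], [0, 0, 0, 0.9, 0.95, 0, 1], [0, 0, 0, 0.9, 0.95, 0, 1], [0, 0, 0, 0.9, 0.95, 0, 1], [0, 0, 0, 0.9, 0.95, 0, 1], [0, 0, 0, 0.9, 0.95, 0, 1], [0, 0, 0, 0.9, 0.95, 0, 1], [0, 0, 0, 0.9, 0.95, 0, 1], [0, 0, 0, 0.54, 0.48, 0, 1], [0, 0, 0, 0, 0, 0, 1], [0, 0, 0, 0, 0, 0, 1]]])

```text
t: 46.72
eef_pos: [0.6542, -0.0152, 0.3307]
ee_rot: [-3.141, 0.0, 0.0]
force: [-0.6, -0.1, 0.4]
width: 0.0874
```

```bash
python3 - <<'E'
from h import *
s=arm.get_state();print(s["eef_pos"],s["ee_rot"],s["force"])
for c in("scene","top","wrist"): caps(c,f"pics/{c}6.png")
E
```

```text
[ 0.65417272 -0.01520569  0.33066799] [-3.14147977e+00  3.64957706e-04  4.32148027e-04] [-0.57585122 -0.12392004  0.35165741]
scene red 211 [181. 213.] mid [ 0.6568 -0.0156  0.1041] ext [0.036 0.04  0.008]
scene yellow 162 [223. 125.] mid [ 0.4705 -0.2214  0.1042] ext [0.038 0.04  0.008]
scene green 486 [245. 291.] mid [0.6432 0.1939 0.1047] ext [0.039 0.039 0.009]
scene blue 365 [335. 240.] mid [0.4626 0.1867 0.1045] ext [0.04  0.039 0.008]
top red 261 [315. 134.] mid [ 0.6503 -0.0155  0.1056] ext [0.034 0.035 0.011]
top yellow 326 [422. 224.] mid [ 0.4667 -0.2206  0.1051] ext [0.039 0.039 0.01 ]
wrist red 3207 [277. 234.] mid [ 0.6532 -0.0153  0.1041] ext [0.039 0.038 0.008]
```

View pics/scene6.png

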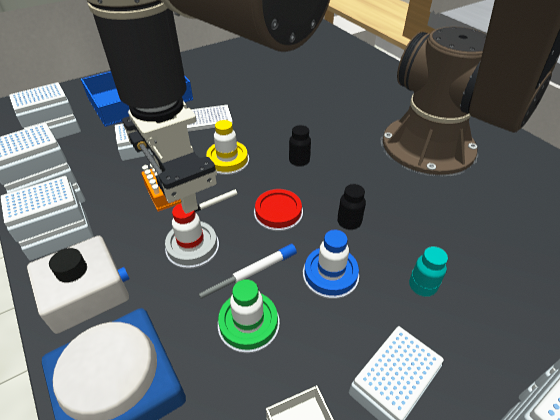

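Blue is home in its dock, cap at (240,335). The last move is red.

Request:
carry_out(targets=[[[0, 0, 0, 0, 0, 0.4, 1], [0, 0, 0, 0, 0, 0.8, 1], [0, 0, 0, 0, 0, 0.9, 1], [0, 0, 0, 0, 0, 0.9, 1], [0, 0, 0, 0, 0, 0.7, 1], [0, 0, 0, 0, 0, 0.4, 1], [0, 0, 0, 0, 0, 0.05, 1], [0, 0, 0, 0, 0, 0, -0.2], [0, 0, 0, 0, 0, 0, -0.2], [0, 0, 0, 0, 0, 0, -1], [0, 0, 0, 0, 0, 0, -1], [0, 0, 0, 0, 0, 0, -1], [0, 0, 0, 0, 0, 0, -1]]], squeeze=20)

```text
t: 48.5
eef_pos: [0.6547, -0.0156, 0.2272]
ee_rot: [3.141, -0.0, 0.0]
force: [-1.5, 0.2, 3.0]
width: 0.0511
```

Request:
carry_out(targets=[[[0, 0, 0, 0, 0, -0.3, -1], [0, 0, 0, 0, 0, -0.7, -1], [0, 0, 0, 0, 0, -1, -1], [0, 0, 0, 0, 0, -1, -1], [0, 0, 0, 0, 0, -1, -1], [0, 0, 0, 0, 0, -0.2, -1], [0, 0, 0, -0.3, -0.06, 0, -1], [0, 0, 0, -0.7, -0.1, 0, -1], [0, 0, 0, -0.95, -0.1, 0, -1], [0, 0, 0, -0.95, -0.1, 0, -1], [0, 0, 0, -0.95, -0.1, 0, -1], [0, 0, 0, -0.95, 0, 0, -1], [0, 0, 0, -0.95, 0, 0, -1], [0, 0, 0, -0.95, 0, 0, -1], [0, 0, 0, -0.8, 0, 0, -1], [0, 0, 0, -0.38, 0, 0, -1], [0, 0, 0, 0, 0, 0, -1], [0, 0, 0, 0, 0, 0, -1]]])

```text
t: 50.75
eef_pos: [0.4581, -0.004, 0.3319]
ee_rot: [3.141, -0.0, 0.0]
force: [0.2, 0.1, -1.7]
width: 0.0514
```

Request:
carry_out(targets=[[[0, 0, 0, 0, 0, 0.4, -1], [0, 0, 0, 0, 0, 0.8, -1], [0, 0, 0, 0, 0, 0.9, -1], [0, 0, 0, 0, 0, 0.8, -1], [0, 0, 0, 0, 0, 0.5, -1], [0, 0, 0, 0, 0, 0.4, -1], [0, 0, 0, 0, 0, 0.2, -1], [0, 0, 0, 0, 0, 0.1, -1], [0, 0, 0, 0, 0, 0.1, -1], [0, 0, 0, 0, 0, 0, -1], [0, 0, 0, 0, 0, 0, -1]]])

```text
t: 52.12
eef_pos: [0.4577, -0.0041, 0.2272]
ee_rot: [-3.141, -0.001, 0.0]
force: [0.0, 1.5, -0.9]
width: 0.0514
```

Request:
carry_out(targets=[[[0, 0, 0, 0, 0, 0.04, -1], [0, 0, 0, 0, 0, 0, 0.3], [0, 0, 0, 0, 0, 0, 0.6], [0, 0, 0, 0, 0, 0, 0.9], [0, 0, 0, 0, 0, -0.3, 0.9], [0, 0, 0, 0, 0, -0.8, 0.9], [0, 0, 0, 0, 0, -1, 0.9], [0, 0, 0, 0, 0, -1, 0.9], [0, 0, 0, 0, 0, -1, 0.9], [0, 0, 0, 0, 0.9, -0.7, 0.9], [0, 0, 0, 0, 0.9, -0.7, 0.9], [0, 0, 0, 0, 0.9, 0, 0.9], [0, 0, 0, 0, 0.9, 0, 0.9], [0, 0, 0, 0, 0, 0, 0.9], [0, 0, 0, 0, 0, 0, 0.9]]])

```text
t: 54.0
eef_pos: [0.4575, -0.094, 0.3636]
ee_rot: [-3.142, -0.0, -0.0]
force: [1.1, 0.6, -0.6]
width: 0.083
```

```bash
python3 - <<'E'
from h import *
s=arm.get_state();print(s["eef_pos"],s["qd"],s["force"])
for c in("scene","top","wrist"): caps(c,f"pics/{c}7.png")
r=[arm.landmark_of(c,"rack_center") for c in("scene","top")]
print(r)
E
```

```text
[ 0.4575477  -0.09400431  0.36362629] [ 0.01109354  0.00177257 -0.00164506  0.00024317  0.00063217  0.00033572] [ 1.07801136  0.61126468 -0.64333494]
scene red 238 [278. 177.] mid [ 0.4588 -0.0037  0.1044] ext [0.039 0.039 0.009]
scene yellow 163 [223. 125.] mid [ 0.4702 -0.2219  0.104 ] ext [0.039 0.041 0.008]
scene green 481 [245. 291.] mid [0.6433 0.194  0.1046] ext [0.039 0.039 0.009]
scene blue 361 [335. 239.] mid [0.4629 0.1863 0.1042] ext [0.038 0.04  0.008]
top green 276 [211. 141.] mid [0.6407 0.1948 0.106 ] ext [0.038 0.039 0.011]
wrist red 2546 [147. 218.] mid [ 0.4561 -0.0034  0.1041] ext [0.04  0.04  0.008]
wrist yellow 2679 [461. 205.] mid [ 0.4664 -0.2208  0.104 ] ext [0.04  0.04  0.008]
[[{'point': [184.4, 161.3], 'conf': 0.75}, {'point': [193.6, 280.3], 'conf': 0.33}], [{'point': [237.0, 311.8], 'conf': 0.24}]]
```

View pics/scene7.png

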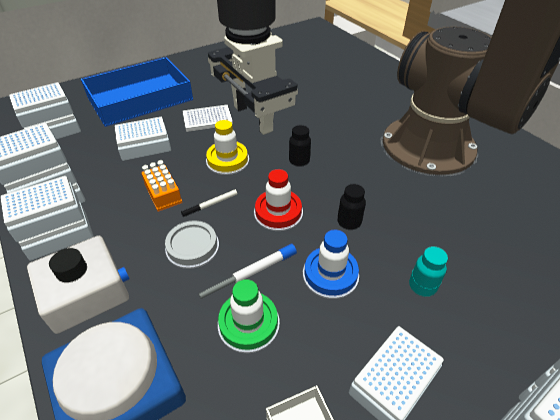

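View pics/top7.png

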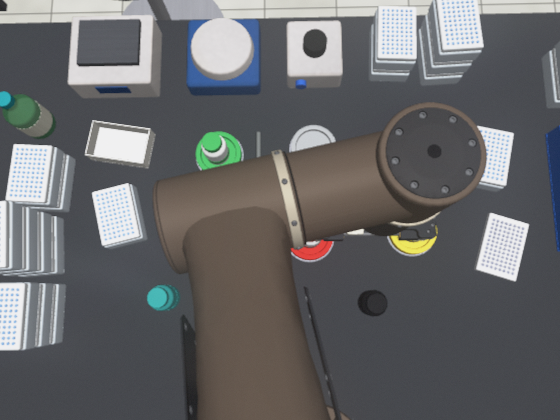

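The scene view shows red (177,278), yellow (125,223), green (291,245) and blue (239,335) upright in their own docks. The grey dock is empty at (243,191), and the rack is where it was at (184,160). The gripper is clear of everything.

```bash
python3 -c "
from station import arm
print(arm.job_done())"
```

```text
the job is handed in; nothing more can be done
None
```

I moved all four bottles to their own docks in six carries, using the grey dock to swap yellow with green and then red with blue. I handed the job in at about 54 s; it reports no verdict.

- **Bottles:** in the last pictures each cap centre was within about 3 mm of its dock's axis. The caps stood at about 104–106 mm, the same height as at the start, so the bottles are seated and upright.
- **Grey dock and rack:** the grey dock is empty. The rack is within about 2 px of its first position in the scene view.
- **Gripper:** it is open, with its fingertips about 80 mm above the caps, and touches nothing.
- **Disagreements:**
  - The cameras differed by 2–4 mm in x, which is close to the stated calibration error.
  - In the last top view the arm hid the red, yellow and blue caps and the rack. The top camera's rack detection there was a low-confidence false one, so the final rack check rests on the scene camera alone.
  - Setting red into the grey dock pressed it with about 10 N before I released it, well under the limits.

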